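# Confirm three picks at the stock trays

### The arm

A 7-joint arm with a two-finger parallel gripper is mounted at the origin on the work surface. World frame = base frame: x ahead of the robot, y to its left, z up, the work surface at z = 0. Lengths are in m, angles in rad, forces in N, time in s.
With the tool pointing down it reaches from about 0.4 to 0.9 m from the base axis. Payload 5.5 kg.
Tool frame: the origin (TCP) lies between the finger pads; the fingertips stand 25 mm ahead of it and the grasp point (between the pads) lies 6 mm ahead of it; z points along the fingers, y is the direction in which the jaws open and shut (so a half turn about z gives the same grasp; the last joint's range is limited). The gripper opens to 85 mm and grips with 20 to 120 N. Pads are 22 mm wide; open, the fingers measure 114 mm over their backs; the gripper's body (76 mm by 85 mm) begins 54 mm behind the grasp point. The pads swing forward as they close: fully open they stand 13 mm farther back than shut.
Start: joints at [1.572, 0.501, -0.427, 1.55, 0.221, 1.138, -0.21], TCP at [0.168, -0.628, 0.256] pointing down, gripper open.
Joint ranges: [-2.88, 2.88], [-0.31, 2.03], [-1.54, 1.56], [0.2, 2.42], [-1.41, 4.55], [0.19, 2.02], [-2.57, 2.57]. Speed limits (rad/s): [2.57, 2.57, 3.14, 3.14, 3.14, 3.14, 3.14].

### API

Orientations are given as a unit quaternion [w, x, y, z].
In Python, from workcell import robot gives the robot as it stands.
- The arm moves only by the tool arm_command, never from a script. Its argument "plan" is a list of rows, each an object with "linear": the shift along the tool's x, y, z normalised to -1 to 1, where 1 is 0.04 m, a list of three; "rot": the turn, a rotation vector about the tool's x, y, z normalised to -1 to 1, where 1 is 6 degrees, a list of three. In form: [{"linear": [dx, dy, dz], "rot": [rx, ry, rz]}, ...]. A call has 1 to 5 rows; each row shifts and turns the commanded pose from where the row before left it, along the tool's axes as they then stand; what a row does not reach is not made up. A row lasts 1/10 s, in which the tool goes at most 50 mm and 8.59 degrees, less where a joint would pass 70% of its speed; a pose out of reach is approached as far as the arm can. A call with a number of a shift or a turn outside -1 to 1 is refused whole. A call with a gripper value outside its range is refused whole. "gripper" is the opening, from 0 (shut) to 1 (fully open), set as the call begins (left out, the last holds). The fingers move at their own pace and stop on an object; the grip force is fixed at half the most. Time passes only in rows, so rows that do not move let the fingers close. It gives the time, the measured TCP pose, the force and the opening at its end, in the units of the state.
- robot.get_obs(): the state, without advancing time (a new reading comes with each control period).
- robot.camera(name): name is "scene" or "top"; returns (picture, depth): 480x640x3 uint8, red, green, blue; 480x640 float32, m along the optical axis (not along the pixel's ray), 0 where there is no reading.
- robot.camera_info(name): a dict with "fx", "fy", "cx", "cy" (pixels), "R" (3x3) and "t" (3): a world point X has camera coordinates R X + t. Camera axes: x right, y down, z forward; pixel columns grow to the right and rows downward; lengths in m; the calibration is good to about 2 mm. A picture is of the moment at which its call begins. camera_info takes no time and is no camera call.
- robot.hand_in(): hands the job in, once; it reports no verdict.
Trained networks look in the newest picture that a camera, given by its name, has taken for a name from the list of things; names that differ only in an ending like _2 or _b are one class to them, and where a whole thing is asked for, a point or a joint stands for the part that bears it (a point fixed in the world has none). Each returns a list of dicts, best first, with "p" (0 to 1); they miss things now and then, are a little off and sometimes report something else, mostly with a low value. They report only what shows in the picture. A call takes as long as a camera call.
- robot.spot_in(camera, query): "xy" ([column, row] in pixels, amid what is visible of it).
- robot.silhouettes(camera, query): "pixels" (480x640 bool, what is visible of it) and "xy" ([column, row] in pixels, amid what is visible of it).
The state is a dict: "time_s": time; "joints": joint angles; "dq": joint speeds; "tau": joint torques, N m; "eef_pos": TCP position; "tcp_rot": TCP orientation; "force": force on the tool from outside, world axes, zero at the start; "torque": the same for the moment, N m; "opening": finger opening in m.
Only numpy, scipy, OpenCV 4.12 (cv2) and the standard library are available. Lean on these libraries where they do the work, as an engineer would, in place of code of your own. Each camera call takes 0.05 s, during which the arm holds its last target.

### The job

Confirm this order's picks: with the fingertips, lightly push down the button in front of the tray with the scrubbing brush, then the button of the tray with the tape roll, then the button of the tray with the two jars, so that each stays visibly down. Press gently, without ramming a button hard onto its stop; do not push the carton tray's button, and do not grasp, lift or shift anything else.

Things in the scene. Friction and masses are not known exactly. Their poses are not given: they have to be found in the camera images.
- tray_brush: Fixed grey picking tray that holds one wooden scrubbing brush. Open tray 130 (x) x 140 (y) x 45 mm high, origin on the work surface under its middle. On its -x side (towards the robot) stands its button post, a block 46 x 50 x 60 mm high centred at (-100, 0) mm in the tray's frame.
- top_brush (a point): Centre of the flat top of the pick button on the post of the tray that holds one wooden scrubbing brush: an upright plain metal cap 32 mm across that stands 14 mm out of the post, its top 74 mm above the work surface when up. The point moves down with the button.
- button_brush (a joint): How far that button (tray that holds one wooden scrubbing brush) is pushed down, in m: 0 fully up, 0.010 hard on its stop. It goes straight down, starts to move at about 3.3 N, needs about 5 N at 5 mm and 6.5 N at 10 mm, and stays where it is left. It counts as pushed in from 3 mm. More than 20 N on it is no longer light.
- tray_tape: Fixed grey picking tray that holds one big roll of tape. Open tray 130 (x) x 140 (y) x 45 mm high, origin on the work surface under its middle. On its -x side (towards the robot) stands its button post, a block 46 x 50 x 60 mm high centred at (-100, 0) mm in the tray's frame.
- top_tape (a point): Centre of the flat top of the pick button on the post of the tray that holds one big roll of tape: an upright plain metal cap 32 mm across that stands 14 mm out of the post, its top 74 mm above the work surface when up. The point moves down with the button.
- button_tape (a joint): How far that button (tray that holds one big roll of tape) is pushed down, in m: 0 fully up, 0.010 hard on its stop. It goes straight down, starts to move at about 3.3 N, needs about 5 N at 5 mm and 6.5 N at 10 mm, and stays where it is left. It counts as pushed in from 3 mm. More than 20 N on it is no longer light.
- tray_jars: Fixed grey picking tray that holds two small round jars. Open tray 130 (x) x 140 (y) x 45 mm high, origin on the work surface under its middle. On its -x side (towards the robot) stands its button post, a block 46 x 50 x 60 mm high centred at (-100, 0) mm in the tray's frame.
- top_jars (a point): Centre of the flat top of the pick button on the post of the tray that holds two small round jars: an upright plain metal cap 32 mm across that stands 14 mm out of the post, its top 74 mm above the work surface when up. The point moves down with the button.
- button_jars (a joint): How far that button (tray that holds two small round jars) is pushed down, in m: 0 fully up, 0.010 hard on its stop. It goes straight down, starts to move at about 3.3 N, needs about 5 N at 5 mm and 6.5 N at 10 mm, and stays where it is left. It counts as pushed in from 3 mm. More than 20 N on it is no longer light.
- tray_carton: Fixed grey picking tray that holds one small cardboard carton. Open tray 130 (x) x 140 (y) x 45 mm high, origin on the work surface under its middle. On its -x side (towards the robot) stands its button post, a block 46 x 50 x 60 mm high centred at (-100, 0) mm in the tray's frame.
- top_carton (a point): Centre of the flat top of the pick button on the post of the tray that holds one small cardboard carton: an upright plain metal cap 32 mm across that stands 14 mm out of the post, its top 74 mm above the work surface when up. The point moves down with the button.
- button_carton (a joint): How far that button (tray that holds one small cardboard carton) is pushed down, in m: 0 fully up, 0.010 hard on its stop. It goes straight down, starts to move at about 3.3 N, needs about 5 N at 5 mm and 6.5 N at 10 mm, and stays where it is left. It counts as pushed in from 3 mm. More than 20 N on it is no longer light.
- brush: Scrubbing brush lying on its back in its tray, a wooden block 50 (x) x 110 (y) x 20 mm with rows of pale bristles standing 25 mm up, 45 mm high in all; loose, to be left alone. Origin at the centre of its underside.
- tape: Roll of tape lying flat in its tray, 96 mm outside, 74 mm hole, 48 mm high; loose, to be left alone. Origin at the centre of its underside.
- jar_a: Round jar in the jar tray, 48 mm across, 72 mm high; loose, to be left alone. Origin at the centre of its underside.
- jar_b: Second round jar in the jar tray, 48 mm across, 72 mm high; loose, to be left alone. Origin at the centre of its underside.
- carton: Cardboard carton in its tray, 85 x 65 x 60 mm high; loose, to be left alone. Origin at the centre of its underside.
- flask: Small bottle standing on the table near the posts, 44 mm across, 95 mm high; loose, to be left alone. Origin at the centre of its underside.
- tin: Small tin standing on the table near the posts, 44 mm across, 70 mm high; loose, to be left alone. Origin at the centre of its underside.
- doorstop: Round rubber doorstop standing on the table near the posts, 46 mm across, 50 mm high; loose, to be left alone. Origin at the centre of its underside.

How it is judged:
On the way, in this order (a step that is already met when the one before it is completed fails the run):
1. the brush button is pushed in at least 3 mm by the fingers (value of joint button_brush above 0.003 m and contact force between the fingers and tray_brush above 0.3 N), for 0.04 s.
2. the tape button is pushed in at least 3 mm by the fingers (value of joint button_tape above 0.003 m and contact force between the fingers and tray_tape above 0.3 N), for 0.04 s.
3. the jars button is pushed in at least 3 mm by the fingers (value of joint button_jars above 0.003 m and contact force between the fingers and tray_jars above 0.3 N), for 0.04 s.
At the end, for the whole second after the job is handed in: The brush, tape and jar buttons are each down by at least 3 mm, the carton button is up (less than 2 mm down), and every loose thing is at rest within 25 mm of where it started (value of joint each of button_brush, button_tape, button_jars above 0.003 m and value of joint button_carton below 0.002 m and distance of each of brush, tape, jar_a, jar_b, carton, flask, tin, doorstop from where it was at the start of the episode below 0.025 m and linear speed of each of brush, tape, jar_a, jar_b, carton, flask, tin, doorstop below 0.02 m/s); the robot touches nothing.
It fails at once if the tape button is pushed in before the brush button (value of joint button_tape above 0.003 m and not (value of joint button_brush above 0.003 m)).
It fails at once if the jar button is pushed in before the tape button (value of joint button_jars above 0.003 m and not (value of joint button_tape above 0.003 m)).
It fails at once if the carton button is pushed (value of joint button_carton above 0.002 m).
It fails at once if a button or tray is pressed with more than 20 N: not light (contact force between any of the fingers, the arm and tray_brush above 20 N or contact force between any of the fingers, the arm and tray_tape above 20 N or contact force between any of the fingers, the arm and tray_jars above 20 N or contact force between any of the fingers, the arm and tray_carton above 20 N).
It fails at once if a stock item or bystander is lifted, knocked over or shifted by more than 25 mm (distance of any of brush, tape, jar_a, jar_b, carton, flask, tin, doorstop from where it was at the start of the episode above 0.025 m or angle between any of brush, tape, jar_a, jar_b, carton, flask, tin, doorstop's own z axis and vertical above 0.5 rad).
It also fails if it takes over 48 s, if anything falls off the work surface, if the arm or the gripper's body presses on something with over 40 N, if the wrist force passes 120 N, or if a joint passes its speed limit or range.

## Working session

There is one attempt and no reset: what is moved stays moved. The work goes in short steps, Python scripts to look and compute and a tool call to move; the robot and the scene stay as the last step left them, time stands still between calls to the robot, and variables do not carry over. Pictures are saved under pics/ and viewed, and the job is handed in when it is done.

Besides the shell and the picture viewer there is one more tool, called by a JSON object that holds its "op" and its "data", one argument or row to a line. arm_command: Moves the arm, as the interface text tells. Its arguments: {"type":"object","properties":{"plan":{"type":"array"},"gripper":{"type":"number"}},"required":["plan"]}

```bash
ls; mkdir -p pics; cat > h.py <<'E'
import numpy as np, cv2
from workcell import robot
def grab(n,f):
    im,d=robot.camera(n); cv2.imwrite('pics/'+f,im[:,:,::-1]); return im,d
def world(n,d):
    c=robot.camera_info(n);R=np.array(c['R']);t=np.array(c['t'])
    v,u=np.mgrid[0:480,0:640]
    P=np.stack([(u-c['cx'])/c['fx']*d,(v-c['cy'])/c['fy']*d,d],-1)
    return (P-t)@R
E
python3 - <<'E'
from h import *
for n in ('top','scene'):
    im,d=grab(n,n+'0.png'); np.save(n+'0.npy',d); W=world(n,d)
    for q in ('top_brush','top_tape','top_jars','top_carton','tray_brush','brush','tape','jar_a','carton'):
        for r in robot.spot_in(n,q)[:2]:
            u,v=map(int,np.round(r['xy'])); print(n,q,round(r['p'],2),(u,v),W[v,u].round(3))
o=robot.get_obs();print({k:np.round(v,3).tolist() for k,v in o.items()})
E
```

```text
pics
top top_brush 0.59 (390, 234) [0.484 0.017 0.955]
top top_tape 0.73 (276, 238) [0.498 0.114 0.073]
top top_jars 0.72 (491, 251) [ 0.483 -0.322  0.071]
top top_carton 0.8 (170, 242) [0.484 0.328 0.074]
top tray_brush 0.95 (388, 204) [ 0.579 -0.12   0.007]
top tray_brush 0.59 (169, 238) [0.492 0.331 0.072]
top brush 0.58 (383, 189) [ 0.606 -0.103  0.049]
top brush 0.37 (476, 213) [ 0.559 -0.29   0.074]
top tape 0.78 (274, 172) [0.64  0.128 0.026]
top jar_a 0.82 (465, 210) [ 0.564 -0.267  0.076]
top jar_a 0.66 (494, 203) [ 0.58  -0.325  0.077]
top carton 0.74 (183, 198) [0.575 0.309 0.064]
scene top_brush 0.58 (258, 270) [ 0.513 -0.121  0.072]
scene top_tape 0.63 (364, 234) [0.514 0.105 0.072]
scene top_jars 0.61 (165, 353) [ 0.593 -0.32   0.041]
scene top_carton 0.7 (445, 201) [0.499 0.316 0.071]
scene tray_brush 0.61 (274, 309) [ 0.595 -0.124  0.051]
scene tray_brush 0.15 (448, 246) [0.566 0.288 0.006]
scene brush 0.93 (285, 321) [ 0.627 -0.117  0.05 ]
scene brush 0.59 (146, 298) [ 0.489 -0.322  0.072]
scene tape 0.69 (387, 276) [0.579 0.127 0.001]
scene jar_a 0.97 (151, 359) [ 0.603 -0.342  0.053]
scene jar_a 0.88 (187, 335) [ 0.593 -0.278  0.065]
scene carton 0.66 (466, 237) [0.605 0.29  0.063]
{'time_s': 1.0, 'joints': [1.572, 0.501, -0.427, 1.55, 0.221, 1.138, -0.21], 'dq': [0.0, 0.001, -0.001, -0.001, 0.001, 0.001, 0.0], 'tau': [-0.001, -56.938, -5.811, -28.134, 0.013, 0.002, -0.0], 'eef_pos': [0.168, -0.628, 0.256], 'tcp_rot': [0.0, 0.991, 0.131, 0.0], 'force': [-0.052, 0.121, -0.491], 'torque': [0.008, -0.001, 0.019], 'opening': 0.085}
```

View pics/top0.png

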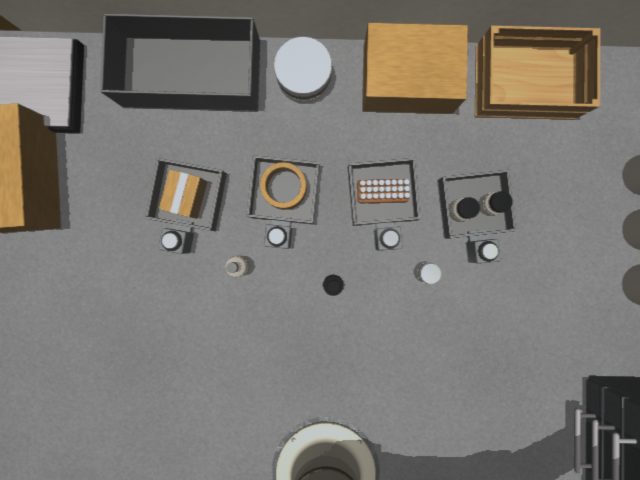

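View pics/scene0.png

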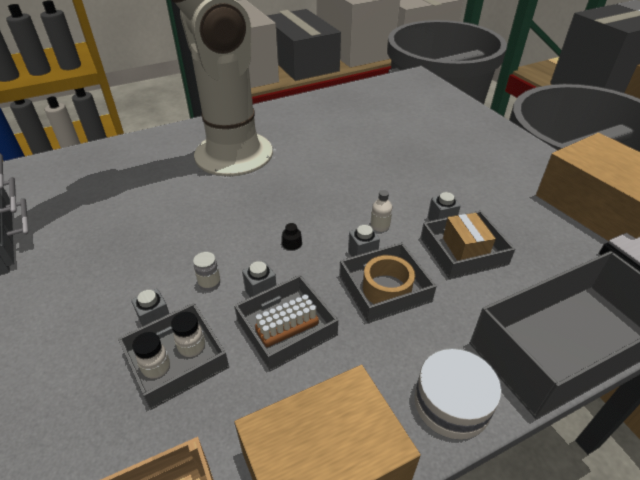

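```bash
python3 - <<'E'
from h import *
for n,C in (('top',dict(carton=(172,241),tape=(277,237),brush=(390,238),jars=(488,251))),('scene',dict(carton=(446,200),tape=(364,233),brush=(258,270),jars=(148,300)))):
    d=np.load(n+'0.npy');W=world(n,d);im=cv2.imread(f'pics/{n}0.png').min(2)
    for k,(u,v) in C.items():
        s=np.s_[v-16:v+17,u-16:u+17]
        w=W[s];m=(abs(w[...,2]-.073)<.006)
        p=w[m]; ctr=(p.min(0)+p.max(0))/2
        print(n,k,m.sum(),p.mean(0).round(4),np.median(p,0).round(4),'ext',np.ptp(p,0).round(3),ctr.round(4))
    # bystanders
d=np.load('top0.npy');W=world('top',d)
for k,(u,v) in dict(flask=(236,266),stop=(333,285),tin=(430,273),jarA=(467,208),jarB=(500,202)).items():
    w=W[v-14:v+15,u-14:u+15].reshape(-1,3);p=w[(w[:,2]>.03)&(w[:,2]<.2)];print(k,p.mean(0).round(3),p.min(0).round(3),p.max(0).round(3))
m=(W[...,2]>.1)&(W[...,2]<1)
print('high',W[m][:, :].min(0),W[m].max(0))
E
```

```text
top carton 201 [0.4872 0.3299 0.0732] [0.4876 0.3299 0.0734] ext [0.031 0.032 0.009] [0.4869 0.3303 0.0724]
top tape 188 [0.5017 0.1149 0.0733] [0.5016 0.1146 0.0733] ext [0.029 0.031 0.011] [0.5017 0.1155 0.0725]
top brush 189 [ 0.5038 -0.1163  0.0732] [ 0.5037 -0.1165  0.0733] ext [0.029 0.029 0.012] [ 0.5037 -0.1167  0.0728]
top jars 201 [ 0.483  -0.3176  0.0731] [ 0.4829 -0.3173  0.0733] ext [0.029 0.032 0.011] [ 0.4827 -0.318   0.0725]
scene carton 129 [0.4899 0.3269 0.072 ] [0.4901 0.3265 0.0724] ext [0.036 0.032 0.008] [0.4877 0.329  0.0713]
scene tape 153 [0.5053 0.1114 0.0722] [0.5052 0.1114 0.0725] ext [0.032 0.031 0.009] [0.5038 0.1119 0.0716]
scene brush 182 [ 0.5074 -0.1197  0.072 ] [ 0.5076 -0.1198  0.0723] ext [0.032 0.03  0.009] [ 0.5055 -0.1193  0.0714]
scene jars 219 [ 0.4865 -0.3206  0.0719] [ 0.4867 -0.3206  0.0722] ext [0.034 0.031 0.008] [ 0.4848 -0.321   0.0711]
flask [0.439 0.194 0.069] [0.417 0.176 0.03 ] [0.459 0.219 0.098]
stop [ 0.402 -0.003  0.04 ] [ 0.381 -0.024  0.03 ] [0.421 0.015 0.054]
tin [ 0.435 -0.196  0.064] [ 0.414 -0.22   0.03 ] [ 0.456 -0.178  0.074]
jarA [ 0.568 -0.269  0.068] [ 0.546 -0.295  0.031] [ 0.592 -0.25   0.08 ]
jarB [ 0.583 -0.34   0.065] [ 0.557 -0.378  0.031] [ 0.617 -0.318  0.079]
high [ 0.03579514 -0.6008013   0.10000005] [0.93752593 0.65329411 0.95508746]
```

{"op": "arm_command", "data": {
  "plan": [
    {"linear": [0.76,-0.67,0.1],"rot": [0,0,0]},
    {"linear": [0.76,-0.67,0.1],"rot": [0,0,0]},
    {"linear": [0.76,-0.67,0.1],"rot": [0,0,0]},
    {"linear": [0.76,-0.67,0.1],"rot": [0,0,0]},
    {"linear": [0.76,-0.67,0.1],"rot": [0,0,0]}
  ],
  "gripper": 0
}}

```text
time_s: 1.5
eef_pos: [0.2811, -0.4577, 0.2364]
tcp_rot: [0.0, 0.991, 0.13, 0.0]
force: [0.5, 0.8, 0.5]
opening: 0.0123
```

{"op": "arm_command", "data": {
  "plan": [
    {"linear": [0.76,-0.67,0.1],"rot": [0,0,0]},
    {"linear": [0.76,-0.67,0.1],"rot": [0,0,0]},
    {"linear": [0.76,-0.67,0.1],"rot": [0,0,0]},
    {"linear": [0.76,-0.67,0.1],"rot": [0,0,0]},
    {"linear": [0.76,-0.67,0.1],"rot": [0,0,0]}
  ]
}}

```text
time_s: 2.0
eef_pos: [0.3933, -0.289, 0.2165]
tcp_rot: [0.0, 0.991, 0.13, 0.0]
force: [0.6, -0.9, -0.4]
opening: 0.0001
```

{"op": "arm_command", "data": {
  "plan": [
    {"linear": [0.76,-0.67,0.1],"rot": [0,0,0]},
    {"linear": [0.76,-0.67,0.1],"rot": [0,0,0]},
    {"linear": [0.76,-0.67,0.1],"rot": [0,0,0]},
    {"linear": [0.76,-0.67,0.1],"rot": [0,0,0]},
    {"linear": [0,0,0],"rot": [0,0,0]}
  ]
}}

```text
time_s: 2.5
eef_pos: [0.4854, -0.1488, 0.2007]
tcp_rot: [-0.001, 0.991, 0.135, 0.002]
force: [0.0, -0.4, -1.0]
opening: -0.0003
```

{"op": "arm_command", "data": {
  "plan": [
    {"linear": [0.34,-0.31,0],"rot": [0,0,0]},
    {"linear": [0.34,-0.31,0],"rot": [0,0,0]},
    {"linear": [0,0,0.8],"rot": [0,0,0]},
    {"linear": [0,0,0.8],"rot": [0,0,0]},
    {"linear": [0,0,0.4],"rot": [0,0,0]}
  ]
}}

```text
time_s: 3.0
eef_pos: [0.5006, -0.1246, 0.1182]
tcp_rot: [-0.0, 0.991, 0.13, -0.001]
force: [-0.7, 0.7, 0.5]
opening: 0.0001
```

```bash
python3 - <<'E'
from h import *
o=robot.get_obs();print({k:np.round(v,4).tolist() for k,v in o.items() if k in('eef_pos','tcp_rot','force','time_s')})
a,_=grab('top','t1.png');b,_=grab('scene','s1.png')
c=np.hstack([a[130:330,230:530],b[170:370,120:420]]);cv2.imwrite('pics/c1.png',cv2.resize(c,(800,267))[:,:,::-1])
E
```

```text
{'time_s': 3.0, 'eef_pos': [0.5006, -0.1246, 0.1182], 'tcp_rot': [-0.0004, 0.9915, 0.1304, -0.0014], 'force': [-0.703, 0.6822, 0.4832]}
```

View pics/c1.png

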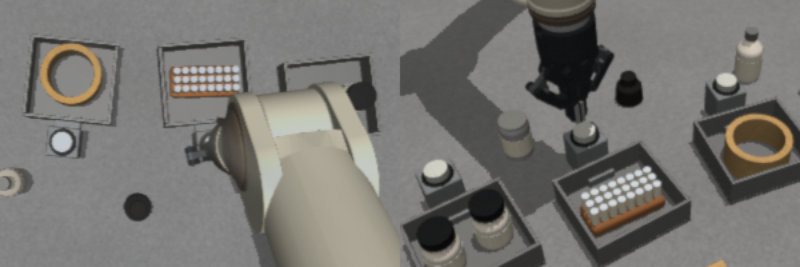

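The scene crop (right) shows the closed fingertips just above the brush post's button, at about (585,125). They sit slightly towards -y, so I'll centre and go down slowly.

{"op": "arm_command", "data": {
  "plan": [
    {"linear": [0.15,-0.13,0],"rot": [0,0,0]},
    {"linear": [0,0,0.1],"rot": [0,0,0]},
    {"linear": [0,0,0.1],"rot": [0,0,0]},
    {"linear": [0,0,0.1],"rot": [0,0,0]},
    {"linear": [0,0,0],"rot": [0,0,0]}
  ]
}}

```text
time_s: 3.6
eef_pos: [0.5062, -0.1179, 0.108]
tcp_rot: [0.0, 0.991, 0.13, -0.0]
force: [-0.7, -0.6, 0.2]
opening: -0.0001
```

{"op": "arm_command", "data": {
  "plan": [
    {"linear": [0,0,0.05],"rot": [0,0,0]},
    {"linear": [0,0,0.05],"rot": [0,0,0]},
    {"linear": [0,0,0.05],"rot": [0,0,0]},
    {"linear": [0,0,0.05],"rot": [0,0,0]},
    {"linear": [0,0,0],"rot": [0,0,0]}
  ]
}}

```text
time_s: 4.1
eef_pos: [0.5063, -0.1177, 0.1]
tcp_rot: [-0.0, 0.991, 0.131, -0.0]
force: [-0.2, 0.1, -0.5]
opening: 0.0002
```

{"op": "arm_command", "data": {
  "plan": [
    {"linear": [0,0,0.03],"rot": [0,0,0]},
    {"linear": [0,0,0.03],"rot": [0,0,0]},
    {"linear": [0,0,0],"rot": [0,0,0]}
  ]
}}

```text
time_s: 4.4
eef_pos: [0.5066, -0.1177, 0.098]
tcp_rot: [0.0, 0.991, 0.131, 0.0]
force: [-0.1, 0.1, 1.7]
opening: -0.0003
```

{"op": "arm_command", "data": {
  "plan": [
    {"linear": [0,0,0.04],"rot": [0,0,0]},
    {"linear": [0,0,0.04],"rot": [0,0,0]},
    {"linear": [0,0,0.04],"rot": [0,0,0]},
    {"linear": [0,0,0],"rot": [0,0,0]}
  ]
}}

```text
time_s: 4.8
eef_pos: [0.5066, -0.1177, 0.093]
tcp_rot: [0.0, 0.991, 0.131, 0.0]
force: [-0.4, 0.2, 1.7]
opening: -0.0001
```

```bash
python3 - <<'E'
from h import *
a,_=grab('scene','s2.png');o=robot.get_obs()
print(o['force'],o['eef_pos'])
b=cv2.resize(a[210:310,200:330],(780,600),interpolation=cv2.INTER_CUBIC);cv2.imwrite('pics/c2.png',b[:,:,::-1])
E
```

```text
[-0.96177302 -0.1025022   1.97446488] [ 0.50665108 -0.11767519  0.09302218]
```

View pics/c2.png

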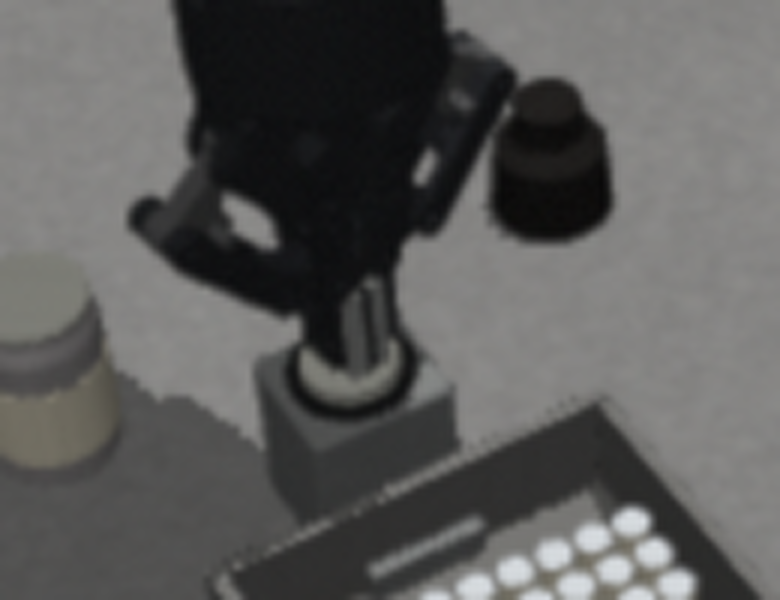

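{"op": "arm_command", "data": {
  "plan": [
    {"linear": [0,0,0.03],"rot": [0,0,0]}
  ]
}}

```text
time_s: 4.95
eef_pos: [0.5067, -0.1177, 0.092]
tcp_rot: [0.0, 0.991, 0.131, 0.0]
force: [-1.8, 0.7, 5.6]
opening: -0.0001
```

{"op": "arm_command", "data": {
  "plan": [
    {"linear": [0,0,0],"rot": [0,0,0]}
  ]
}}

```text
time_s: 5.05
eef_pos: [0.5067, -0.1177, 0.0919]
tcp_rot: [0.0, 0.991, 0.131, 0.0]
force: [-1.3, 1.0, 3.4]
opening: 0.0001
```

{"op": "arm_command", "data": {
  "plan": [
    {"linear": [0,0,-0.3],"rot": [0,0,0]},
    {"linear": [0,0,-0.7],"rot": [0,0,0]},
    {"linear": [0,0,-0.7],"rot": [0,0,0]},
    {"linear": [0,0,-0.7],"rot": [0,0,0]},
    {"linear": [0,0,0],"rot": [0,0,0]}
  ]
}}

```text
time_s: 5.55
eef_pos: [0.5092, -0.118, 0.1921]
tcp_rot: [0.001, 0.991, 0.131, 0.003]
force: [0.2, 0.3, 0.1]
opening: 0.0002
```

```bash
python3 - <<'E'
from h import *
a,d=grab('scene','s3.png');o=robot.get_obs();W=world('scene',d)
print(o['force'],o['eef_pos'],o['time_s'])
b=cv2.resize(a[180:340,120:400],(800,457),interpolation=cv2.INTER_CUBIC);cv2.imwrite('pics/c3.png',b[:,:,::-1])
for k,(u,v) in dict(carton=(446,200),tape=(364,233),brush=(258,271),jars=(148,300)).items():
    w=W[v-3:v+4,u-4:u+5].reshape(-1,3);print(k,np.median(w,0).round(4))
E
```

```text
[ 0.39468084  0.7475097  -0.31863428] [ 0.50794011 -0.11803768  0.19021387] 5.6
carton [0.4962 0.3211 0.0715]
tape [0.5116 0.1074 0.0723]
brush [ 0.509  -0.1199  0.0655]
jars [ 0.4951 -0.3195  0.072 ]
```

View pics/c3.png

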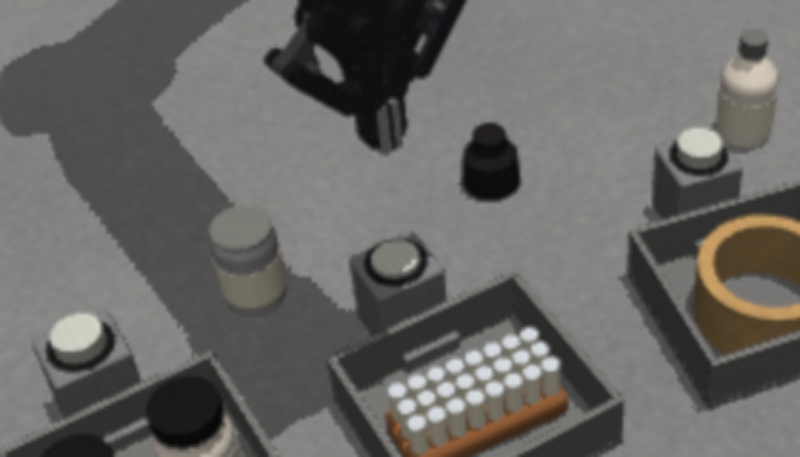

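The brush button is visibly lower: its top is at 65.5 mm against 72 mm for the others. On to the tape button.

{"op": "arm_command", "data": {
  "plan": [
    {"linear": [0.23,-0.93,0],"rot": [0,0,0]},
    {"linear": [0.23,-0.93,0],"rot": [0,0,0]},
    {"linear": [0.23,-0.93,0],"rot": [0,0,0]},
    {"linear": [0.23,-0.93,0],"rot": [0,0,0]},
    {"linear": [0.23,-0.93,0],"rot": [0,0,0]}
  ]
}}

```text
time_s: 6.1
eef_pos: [0.5018, 0.075, 0.1871]
tcp_rot: [0.0, 0.991, 0.13, -0.001]
force: [1.5, 1.0, -0.1]
opening: 0.0
```

{"op": "arm_command", "data": {
  "plan": [
    {"linear": [0.23,-0.93,0],"rot": [0,0,0]},
    {"linear": [0,0,0.4],"rot": [0,0,0]},
    {"linear": [0,0,0.6],"rot": [0,0,0]},
    {"linear": [0,0,0.5],"rot": [0,0,0]},
    {"linear": [0,0,0],"rot": [0,0,0]}
  ]
}}

```text
time_s: 6.6
eef_pos: [0.4992, 0.1115, 0.1248]
tcp_rot: [0.0, 0.991, 0.131, -0.003]
force: [-0.7, -0.1, -0.5]
opening: 0.0002
```

{"op": "arm_command", "data": {
  "plan": [
    {"linear": [0.11,-0.02,0.15],"rot": [0,0,0]},
    {"linear": [0,0,0.15],"rot": [0,0,0]},
    {"linear": [0,0,0.1],"rot": [0,0,0]},
    {"linear": [0,0,0],"rot": [0,0,0]},
    {"linear": [0,0,0],"rot": [0,0,0]}
  ]
}}

```text
time_s: 7.1
eef_pos: [0.5063, 0.1141, 0.1122]
tcp_rot: [0.0, 0.991, 0.131, 0.0]
force: [-0.6, -1.1, -0.3]
opening: -0.0002
```

{"op": "arm_command", "data": {
  "plan": [
    {"linear": [-0.07,-0.02,0.08],"rot": [0,0,0]},
    {"linear": [0,0,0.08],"rot": [0,0,0]},
    {"linear": [0,0,0.08],"rot": [0,0,0]},
    {"linear": [0,0,0.06],"rot": [0,0,0]},
    {"linear": [0,0,0],"rot": [0,0,0]}
  ]
}}

```text
time_s: 7.6
eef_pos: [0.503, 0.1141, 0.0995]
tcp_rot: [0.0, 0.991, 0.131, -0.0]
force: [-0.1, 0.9, 0.5]
opening: 0.0001
```

{"op": "arm_command", "data": {
  "plan": [
    {"linear": [0,0,0.04],"rot": [0,0,0]},
    {"linear": [0,0,0.04],"rot": [0,0,0]},
    {"linear": [0,0,0.04],"rot": [0,0,0]},
    {"linear": [0,0,0.04],"rot": [0,0,0]},
    {"linear": [0,0,0.03],"rot": [0,0,0]}
  ]
}}

```text
time_s: 8.1
eef_pos: [0.5033, 0.1142, 0.0924]
tcp_rot: [0.0, 0.991, 0.131, 0.0]
force: [-2.1, -0.5, 5.1]
opening: 0.0
```

{"op": "arm_command", "data": {
  "plan": [
    {"linear": [0,0,0],"rot": [0,0,0]}
  ]
}}

```text
time_s: 8.2
eef_pos: [0.5032, 0.1142, 0.0922]
tcp_rot: [-0.0, 0.991, 0.131, 0.0]
force: [-0.6, 0.0, 2.2]
opening: -0.0001
```

Same depth and force as the brush button. Retract and check.

{"op": "arm_command", "data": {
  "plan": [
    {"linear": [0,0,-0.3],"rot": [0,0,0]},
    {"linear": [0,0,-0.7],"rot": [0,0,0]},
    {"linear": [0,0,-0.7],"rot": [0,0,0]},
    {"linear": [0,0,-0.7],"rot": [0,0,0]},
    {"linear": [0,0,0],"rot": [0,0,0]}
  ]
}}

```text
time_s: 8.7
eef_pos: [0.5059, 0.1152, 0.1926]
tcp_rot: [-0.0, 0.991, 0.131, 0.004]
force: [-0.0, 0.5, 0.7]
opening: 0.0
```

```bash
python3 - <<'E'
from h import *
a,d=grab('scene','s4.png');o=robot.get_obs();W=world('scene',d)
print(o['force'],o['eef_pos'],o['time_s'])
b=cv2.resize(a[170:340,120:480],(800,378),interpolation=cv2.INTER_CUBIC);cv2.imwrite('pics/c4.png',b[:,:,::-1])
for k,(u,v) in dict(carton=(446,200),tape=(364,234),brush=(258,271),jars=(148,300)).items():
    w=W[v-3:v+4,u-4:u+5].reshape(-1,3);print(k,np.median(w,0).round(4))
E
```

```text
[ 0.78799479 -0.42855814 -0.08856965] [0.50488633 0.11450361 0.1907199 ] 8.75
carton [0.4964 0.3211 0.0717]
tape [0.5087 0.1093 0.0658]
brush [ 0.5081 -0.1199  0.065 ]
jars [ 0.4956 -0.3197  0.0721]
```

View pics/c4.png

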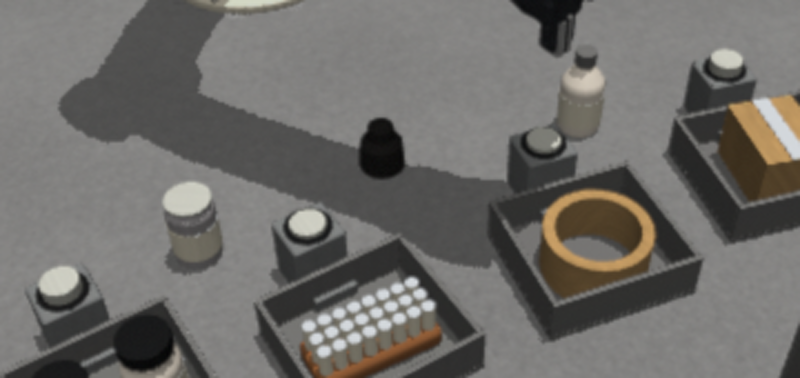

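The tape button is down too (65.8 mm), and the jars and carton buttons are still up at 72 mm. Next the jars button.

{"op": "arm_command", "data": {
  "plan": [
    {"linear": [-0.3,0.94,0],"rot": [0,0,0]},
    {"linear": [-0.3,0.94,0],"rot": [0,0,0]},
    {"linear": [-0.3,0.94,0],"rot": [0,0,0]},
    {"linear": [-0.3,0.94,0],"rot": [0,0,0]},
    {"linear": [-0.3,0.94,0],"rot": [0,0,0]}
  ]
}}

```text
time_s: 9.25
eef_pos: [0.493, -0.0846, 0.1876]
tcp_rot: [-0.0, 0.991, 0.131, -0.001]
force: [0.4, -0.5, 0.2]
opening: -0.0001
```

{"op": "arm_command", "data": {
  "plan": [
    {"linear": [-0.3,0.94,0],"rot": [0,0,0]},
    {"linear": [-0.3,0.94,0],"rot": [0,0,0]},
    {"linear": [-0.3,0.94,0],"rot": [0,0,0]},
    {"linear": [-0.3,0.94,0],"rot": [0,0,0]},
    {"linear": [-0.3,0.94,0],"rot": [0,0,0]}
  ]
}}

```text
time_s: 9.75
eef_pos: [0.4837, -0.2816, 0.1874]
tcp_rot: [-0.0, 0.991, 0.131, -0.001]
force: [0.2, -0.3, -0.2]
opening: 0.0003
```

{"op": "arm_command", "data": {
  "plan": [
    {"linear": [-0.3,0.94,0],"rot": [0,0,0]},
    {"linear": [0,0,0],"rot": [0,0,0]},
    {"linear": [0,0,0],"rot": [0,0,0]}
  ]
}}

```text
time_s: 10.05
eef_pos: [0.4817, -0.3204, 0.1871]
tcp_rot: [-0.001, 0.992, 0.129, -0.001]
force: [-0.1, 0.4, -0.3]
opening: 0.0
```

{"op": "arm_command", "data": {
  "plan": [
    {"linear": [0.08,0,0.4],"rot": [0,0,0]},
    {"linear": [0,0,0.6],"rot": [0,0,0]},
    {"linear": [0,0,0.5],"rot": [0,0,0]},
    {"linear": [0,0,0.3],"rot": [0,0,0]},
    {"linear": [0,0,0],"rot": [0,0,0]}
  ]
}}

```text
time_s: 10.55
eef_pos: [0.4849, -0.3164, 0.1138]
tcp_rot: [-0.002, 0.991, 0.132, -0.001]
force: [-0.0, -0.6, -0.2]
opening: -0.0001
```

{"op": "arm_command", "data": {
  "plan": [
    {"linear": [0,0,0],"rot": [0,0,0]},
    {"linear": [0,0,0],"rot": [0,0,0]}
  ]
}}

```text
time_s: 10.75
eef_pos: [0.4868, -0.3186, 0.1172]
tcp_rot: [0.0, 0.991, 0.131, 0.001]
force: [-0.9, -0.3, -0.7]
opening: 0.0001
```

Good within 2 mm. Down 17 mm to 0.100.

{"op": "arm_command", "data": {
  "plan": [
    {"linear": [-0.05,0,0.12],"rot": [0,0,0]},
    {"linear": [0,0,0.12],"rot": [0,0,0]},
    {"linear": [0,0,0.1],"rot": [0,0,0]},
    {"linear": [0,0,0.08],"rot": [0,0,0]},
    {"linear": [0,0,0],"rot": [0,0,0]}
  ]
}}

```text
time_s: 11.25
eef_pos: [0.4838, -0.3192, 0.0991]
tcp_rot: [-0.0, 0.991, 0.13, -0.0]
force: [0.2, 0.1, -0.6]
opening: -0.0002
```

{"op": "arm_command", "data": {
  "plan": [
    {"linear": [0,0,0.04],"rot": [0,0,0]},
    {"linear": [0,0,0.04],"rot": [0,0,0]},
    {"linear": [0,0,0.04],"rot": [0,0,0]},
    {"linear": [0,0,0.04],"rot": [0,0,0]},
    {"linear": [0,0,0.03],"rot": [0,0,0]}
  ]
}}

```text
time_s: 11.75
eef_pos: [0.484, -0.3192, 0.092]
tcp_rot: [0.0, 0.991, 0.131, 0.0]
force: [-1.5, 0.8, 4.7]
opening: -0.0003
```

{"op": "arm_command", "data": {
  "plan": [
    {"linear": [0,0,0],"rot": [0,0,0]}
  ]
}}

```text
time_s: 11.85
eef_pos: [0.484, -0.3192, 0.0919]
tcp_rot: [0.0, 0.991, 0.131, 0.0]
force: [-2.0, 0.5, 3.6]
opening: 0.0
```

{"op": "arm_command", "data": {
  "plan": [
    {"linear": [0,0,-0.3],"rot": [0,0,0]},
    {"linear": [0,0,-0.7],"rot": [0,0,0]},
    {"linear": [0,0,-0.7],"rot": [0,0,0]},
    {"linear": [0,0,-0.7],"rot": [0,0,0]},
    {"linear": [0,0,0],"rot": [0,0,0]}
  ]
}}

```text
time_s: 12.35
eef_pos: [0.4867, -0.3204, 0.1926]
tcp_rot: [0.003, 0.991, 0.131, 0.003]
force: [1.1, 0.2, 0.2]
opening: -0.0001
```

```bash
python3 - <<'E'
from h import *
a,d=grab('scene','s5.png');o=robot.get_obs();W=world('scene',d)
print(o['force'],o['eef_pos'],o['time_s'])
b=cv2.resize(a[170:400,100:500],(800,460),interpolation=cv2.INTER_CUBIC);cv2.imwrite('pics/c5.png',b[:,:,::-1])
for k,(u,v) in dict(carton=(446,200),tape=(364,234),brush=(258,271),jars=(148,301)).items():
    w=W[v-3:v+4,u-4:u+5].reshape(-1,3);print(k,np.median(w,0).round(4))
E
```

```text
[0.12264588 0.1293389  0.02341751] [ 0.48545924 -0.32001325  0.19056568] 12.4
carton [0.4966 0.3206 0.0713]
tape [0.5091 0.1097 0.0662]
brush [ 0.5092 -0.1201  0.0652]
jars [ 0.4911 -0.3203  0.0652]
```

View pics/c5.png

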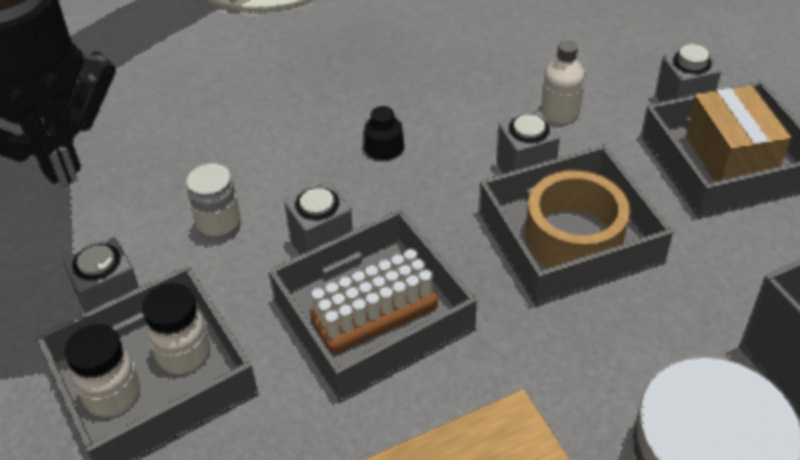

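The brush, tape and jars buttons are down, the carton button is up, everything stands where it was, and the arm is clear of the scene.

```bash
python3 -c "
from workcell import robot
print(robot.hand_in())"
```

```text
the job is handed in; nothing more can be done
None
```

I pressed the brush, tape and jars buttons in that order with closed fingertips, then raised the arm clear and handed the job in at about 12.4 s.

- **Buttons:** in the last depth picture the brush, tape and jars tops were at 65.2, 66.2 and 65.2 mm. They read about 72 mm before pressing, so each is roughly 6–7 mm down. The carton top still read 71.3 mm, so it is up.
- **Force:** the highest wrist force I read while pressing was about 6 N. I only saw it at the end of each move, so a short peak in between could have been higher.
- **Other items:** in the last picture nothing looked moved or tipped. I judged this by eye and did not measure the positions again.
- **Disagreement:** the network's top-camera spot for the brush button gave an impossible height of 0.955 m, so I dropped it. I took the button centres from the depth of the caps in both cameras instead, and the two agreed to within about 4 mm.

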